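# Set the filter wheel to yellow

## Task

Two colour-filter wheels stand on the bench, one in a blue housing and one in a grey housing. Turn the wheel in the blue housing by its knob until its yellow sector fills the little window in the arm over its rim, then let go. Leave the wheel in the grey housing as it is set.

Things in the scene. Friction and masses are not known exactly. Their poses are not given: they have to be found in the camera images.
- blue_wheel_grip (a point): On the axis of the wheel to turn (round blue housing, fixed, 148 mm across), 56 mm above the bench, inside its knob: an upright black bar 46 mm long, 13 mm thick, reaching 36 to 70 mm above the bench. Turns with the wheel: x runs along the bar towards the yellow sector, as does the white line on the knob, y across its thickness, z up. Light friction (0.04 N m), no clicks; stays where left.
- blue_wheel_yellow (a point): Middle of the yellow sector on the blue-housed wheel, 50 mm from the axis, 21 mm above the bench; turns with the wheel. The disc is 134 mm across, its top 20 mm above the bench, with six 60-degree coloured sectors. At the start yellow stands 30 to 80 degrees counter-clockwise of the window, seen from above; turn it back clockwise.
- blue_wheel_window (a point): Centre of the fixed window of the blue housing, 50 mm from the axis, 27 mm above the bench; x points outward from the axis. The opening is 20 mm along the radius and 18 mm across, in a blue arm over the disc's rim. The arm is up to 50 mm wide, spans 34 to 86 mm from the axis; its top is 27 mm (screw heads 28.5 mm) above the bench.
- grey_wheel_yellow (a point): Middle of the yellow sector of the other wheel, of the same form and colours but in a grey housing: 50 mm from that wheel's axis, 21 mm above the bench, turning with it; x points outward from that axis. This wheel is to be left alone.
Not all that is in view belongs to the job. Leave any green look-alike of the part that bears blue_wheel_grip alone.

How it is judged (in metres and radians):
At the end, for the whole second after the job is handed in: The yellow sector of the wheel in the blue housing fills its window: its middle is within 14 mm (16 degrees) of the window's centre. The wheel in the grey housing is still as it was set (within 10 mm at its yellow sector) (horizontal distance between blue_wheel_yellow and blue_wheel_window below 0.014 m and distance of grey_wheel_yellow from where it was at the start of the episode below 0.01 m); the robot touches nothing.
It fails at once if the wheel in the grey housing is turned (its yellow sector moves 10 mm or more) (distance of grey_wheel_yellow from where it was at the start of the episode above 0.01 m).
It also fails if it takes over 29 s, if anything falls off the work surface, if the arm or the gripper's body presses on something with over 40 N, if the wrist force passes 120 N, or if a joint passes its speed limit or range.

## Robot

A 7-joint arm with a two-finger parallel gripper is mounted at the origin on a cart in front of the work surface, level with it; the furniture and walls round the work are solid. World frame = base frame: x ahead of the robot, y to its left, z up, the work surface at z = 0. Lengths are in mm, angles in rad, forces in N, time in s.
With the tool pointing down it reaches from about 400 to 875 mm from the base axis. Payload 19.3 kg.
Tool frame: the origin (TCP) lies at the very end of the fingers, on their centre line; the grasp point (between the pads) lies 19 mm behind it (grip_point_offset is the z of the grasp point in the tool frame, in mm); z points along the fingers, y is the line along which they close (so a half turn about z gives the same grasp; the last joint's range is limited). The gripper opens to 85 mm and grips with 20 to 120 N. Pads are 22 mm wide; open, the fingers measure 114 mm over their backs; the gripper's body (76 mm by 85 mm) begins 54 mm behind the grasp point. The pads swing forward as they close: fully open they stand 13 mm farther back than shut.
Start: joints at [-1.228, 0.521, -0.036, 1.599, 0.021, 1.021, -0.113], TCP at [250.752, 572.484, 231.291] pointing down, gripper open.
Joint ranges: [-2.91, 2.91], [-0.3, 2.13], [-1.5, 1.42], [0.17, 2.43], [-1.26, 4.41], [0.16, 1.93], [-2.52, 2.52]. Speed limits (rad/s): [1.89, 1.89, 2.39, 2.39, 3.01, 3.01, 3.01].

## Interface

Orientations are given as a 3x3 rotation matrix whose columns are the frame's x, y, z axes.
In Python, from workcell import movep, movel, goto_joints, open_gripper, clamp, wait, inverse_kinematics, read_state, camera, PlanningError, finish_job, grip_point_offset gives the robot as it stands. Calls block until the motion is done:
- movep(position, orientation): joint-space move of the TCP to a pose.
- movel(position, frame=None, max_speed=150, guard=None): straight line of the TCP; frame=None keeps the orientation; max_speed is the mean speed in mm/s. With guard (N) it stops when the force on the tool has changed by that much, and returns True; else False.
- goto_joints(angles): joint-space move.
- open_gripper() and clamp(): open the fingers fully, or close them until they stop; the grip force is fixed at half the most.
- wait(seconds).
- inverse_kinematics(position, orientation): joint angles nearest the present ones, or None.
- read_state(): the state.
- camera(name): name is "scene" or "top" or "wrist"; returns a dict with "image" (480x640x3 uint8, blue, green, red), "range_z" (480x640 float32, mm along the optical axis (not along the pixel's ray), 0 where there is no reading), "fx", "fy", "cx", "cy" (pixels), "cam_to_world" (4x4, takes a point from camera to world coordinates). Camera axes: x right, y up, looking along -z (the intrinsics and any distortion apply to the point x, -y, -z); pixel columns grow to the right and rows downward; lengths in mm; the calibration is good to about 2 mm. A picture is of the moment at which its call begins.
A pose or a line that the arm cannot do raises PlanningError and nothing moves.
- finish_job(): hands the job in; it is judged then, once.
The state is a dict: "time": time; "qpos": joint angles; "qvel": joint speeds; "joint_efforts": joint torques, N m; "eef_pos": TCP position; "tool_rot": TCP orientation; "ft_force": force on the tool from outside, world axes, zero at the start; "torque": the same for the moment, N m; "finger_gap": finger opening in mm; "gripper_force": force on a finger pad.
Only numpy, scipy, OpenCV 4.12 (cv2) and the standard library are available. Lean on these libraries where they do the work, as an engineer would, in place of code of your own. Each camera call takes 0.05 s, during which the arm holds its last target. There are 200 camera calls.

## Working session

There is one attempt and no reset: what is moved stays moved. The work goes in short steps, each a Python script; the robot and the scene stay as the last script left them, time stands still between calls to the robot, and variables do not carry over. Pictures are saved under pics/ and viewed, at most 10 in all, crops included, and the job is handed in when it is done.

```bash
mkdir -p pics; cat > h.py <<'E'
from workcell import *
import numpy as np, cv2
def snap(cam,name):
    c=camera(cam); cv2.imwrite(f'pics/{name}.png',c['image'])
    np.savez(f'pics/{name}.npz',**{k:np.array(c[k]) for k in c}); return c
def pt(c,u,v,z=None):
    """pixel -> world; on plane z if given else by depth"""
    T=np.array(c['cam_to_world']); d=np.array([(u-c['cx'])/c['fx'],-(v-c['cy'])/c['fy'],-1.])
    D=T[:3,:3]@d
    s=float(c['range_z'][int(round(v)),int(round(u))]) if z is None else (z-T[2,3])/D[2]
    return T[:3,3]+s*D
E
python3 - <<'E'
from h import *
for n in('top','scene'): c=snap(n,n+'0'); print({k:c[k] for k in c if k not in('image','range_z')})
print(read_state()['tool_rot'],grip_point_offset)
E
```

```text
{'fx': 602.3458809719439, 'fy': 602.3458809719439, 'cx': 312.8833478971411, 'cy': 242.3858939847999, 'cam_to_world': array([[-2.04019651e-02,  9.83813699e-01, -1.78029114e-01,
         3.15350227e+02],
       [-9.99789424e-01, -2.04688096e-02,  1.46141075e-03,
        -1.40946781e+02],
       [-2.20628813e-03,  1.78021441e-01,  9.84024135e-01,
         1.23705804e+03],
       [ 0.00000000e+00,  0.00000000e+00,  0.00000000e+00,
         1.00000000e+00]])}
{'fx': 541.3157014285629, 'fy': 541.3157014285629, 'cx': 318.77009362957654, 'cy': 236.66694071440028, 'cam_to_world': array([[ 7.55264093e-01,  4.83600811e-01, -4.42387168e-01,
         8.81883257e+00],
       [-6.55263428e-01,  5.71916906e-01, -4.93498624e-01,
        -6.86775614e+02],
       [ 1.43523654e-02,  6.62601923e-01,  7.48834228e-01,
         9.22752586e+02],
       [ 0.00000000e+00,  0.00000000e+00,  0.00000000e+00,
         1.00000000e+00]])}
[[-9.16008330e-01  4.01159106e-01 -3.32104138e-04]
 [ 4.01159238e-01  9.16007869e-01 -9.21339767e-04]
 [-6.53938331e-05 -9.77181544e-04 -9.99999520e-01]] -18.700000000000003
```

View pics/top0.png

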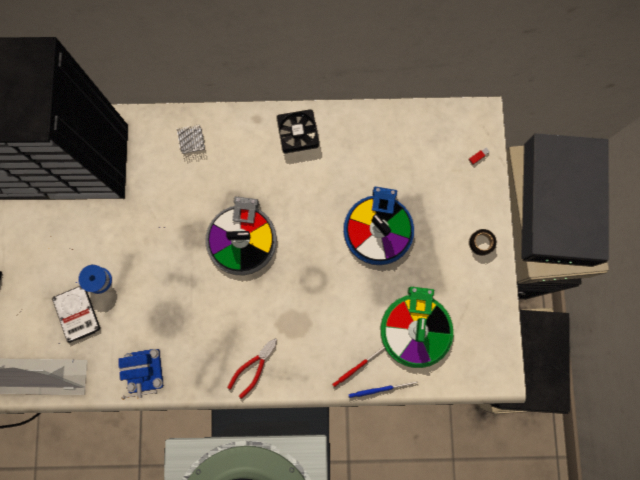

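View pics/scene0.png

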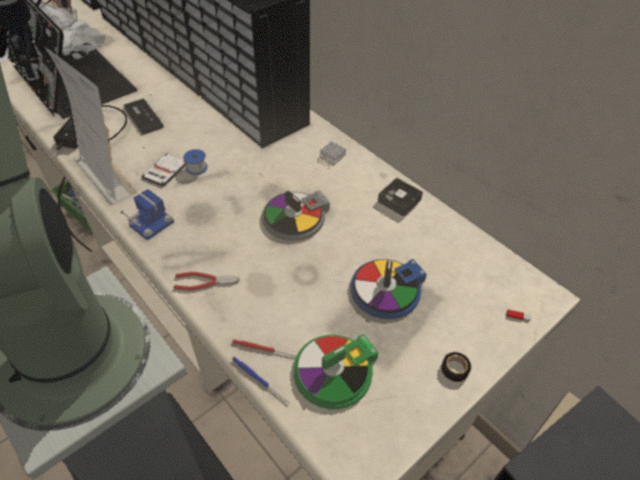

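The top view shows the blue wheel centred near (379,230) with its window arm at (384,200). The yellow sector is at about (364,212), the grey wheel at (241,241) and the green look-alike at (418,330). I'll enlarge the blue wheel.

```bash
python3 - <<'E'
from h import *
c=dict(np.load('pics/top0.npz'))
im=c['image'][180:275,330:430]; cv2.imwrite('pics/crop.png',cv2.resize(im,None,fx=6,fy=6,interpolation=cv2.INTER_CUBIC))
for u,v in((379,230),(383,226),(380,192),(400,225),(384,203)): print(u,v,pt(c,u,v).round(1))
E
```

```text
379 230 [ 554.8 -277.3   39. ]
383 226 [ 556.1 -281.8   72.2]
380 192 [ 638.5 -284.4   23.2]
400 225 [ 568.5 -323.4   18.7]
384 203 [ 616.1 -292.4   17.8]
```

View pics/crop.png

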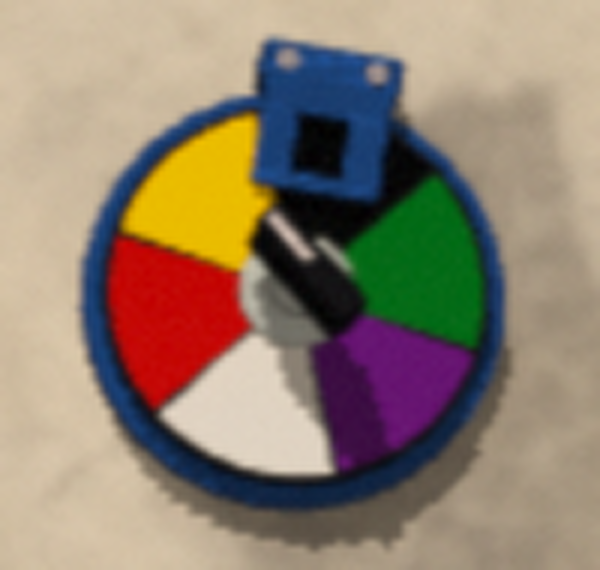

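The crop shows the sector lines crossing at crop (300,293), the window centre at (321,147) and the knob top centre at about (310,272). The knob's white line runs from (310,258) out to (273,212), which is the yellow end.

```bash
python3 - <<'E'
from h import *
c=dict(np.load('pics/top0.npz'))
P=lambda x,y,z:pt(c,330+x/6-.42,180+y/6-.42,z)
ax=P(300,293,20); k=P(310,272,70); w=P(321,147,27)
ang=lambda d:np.degrees(np.arctan2(d[1],d[0]))
print('axis',ax,'knob',k,'win',w,np.linalg.norm((w-ax)[:2]))
print('win ang',ang(w-ax),'line ang',ang(P(273,212,70)-P(310,258,70)),'knob edges',ang(P(252,245,70)-P(340,338,70)),ang(P(280,208,70)-P(365,300,70)))
for a,b in(((120,235),1),((258,112),0),((160,412),2)): print('bound',ang(P(*a,20)-ax))
E
```

```text
axis [ 561.94523007 -280.8154472    20.        ] knob [ 558.80940496 -278.64930047   70.        ] win [ 611.61723816 -289.29050359   27.        ] 50.389830006948785
win ang -9.682587958322685 line ang 36.2871910758605 knob edges 41.04008794564648 40.247847730800814
bound 70.48998738371034
bound 10.558798205030325
bound 129.28232784420538
```

```bash
cat >> h.py <<'E'
def R(deg):
    a=np.radians(deg); x=np.array([np.cos(a),np.sin(a),0]); z=np.array([0,0,-1.]); return np.column_stack([x,np.cross(z,x),z])
E
python3 - <<'E'
from h import *
for f in(0,180):
    for a in(40.4,-9.7):
        q=inverse_kinematics([560.5,-280,37.5],R(a+f)); print(f,a,None if q is None else np.round(q,2))
q0=inverse_kinematics([560.5,-280,140],R(220.4)); q1=inverse_kinematics([560.5,-280,140],R(40.4))
fl=min([f for f in(0,180) if all(inverse_kinematics([560.5,-280,37.5],R(a+f)) is not None for a in(40.4,-9.7))],key=lambda f:abs(inverse_kinematics([560.5,-280,37.5],R(15+f))[6]))
print(fl)
movep([560.5,-280,140],R(40.4+fl))
s=read_state(); print(s['time'],s['qpos'],s['eef_pos'])
c=snap('wrist','w1'); print(c['cam_to_world'],c['fx'],c['cx'],c['cy'])
E
```

```text
0 40.4 [ 0.08  0.83  0.44  1.74 -0.51  0.69 -0.06]
0 -9.7 [ 0.04  0.85  0.52  1.74 -0.6   0.71 -0.87]
180 40.4 [ 0.47  0.77 -0.14  1.71  0.16  0.67  2.51]
180 -9.7 [ 0.32  0.77  0.07  1.72 -0.09  0.65  1.84]
0
3.2917 [-0.13045244  0.79340906  0.81225484  1.70326913 -0.68743059  0.9539939
  0.08576088] [ 560.90061021 -279.2498587   139.9537514 ]
[[ 6.49633620e-01  7.19442545e-01  2.45720541e-01  6.24486844e+02]
 [-7.60246747e-01  6.15199481e-01  2.08697106e-01 -2.26042633e+02]
 [-1.02157162e-03 -3.22384898e-01  9.46608120e-01  2.81813269e+02]
 [ 0.00000000e+00  0.00000000e+00  0.00000000e+00  1.00000000e+00]] 376.45291176637886 312.54178247038345 235.73767697836274
```

View pics/w1.png

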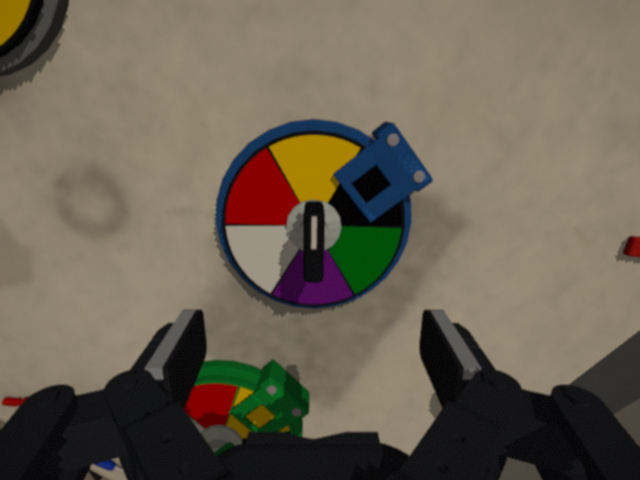

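The wrist view shows the bar upright at u≈314, centred between the fingers (u≈312) and parallel to the pads. I'll check the axis from the disc centre at (314,226), then descend and clamp.

```bash
python3 - <<'E'
from h import *
c=dict(np.load('pics/w1.npz')); ax=pt(c,314,226,20); w=pt(c,372,185,27); d=(w-ax)[:2]
print('axis',ax,'win ang',np.degrees(np.arctan2(d[1],d[0])),np.linalg.norm(d))
p=np.array([(ax[0]+561.9)/2,(ax[1]-280.8)/2,38]); 
assert np.hypot(*(p[:2]-[561.9,-280.8]))<5
print(p,movel(p,R(40.4),max_speed=80,guard=15))
clamp(); s=read_state(); print(s['time'],s['eef_pos'],s['finger_gap'],s['ft_force'])
np.save('p.npy',p)
E
```

```text
axis [ 562.91114388 -279.70439309   20.        ] win ang -10.937832161964186 50.61948687150145
[ 562.40557194 -280.25219655   38.        ] False
5.425 [ 561.67972351 -279.48640043   38.15299571] 12.219830995686983 [-7.56297546  7.25437452 11.51779279]
```

Gap is 12.2 mm, so the bar is gripped. Now I'll turn it 50.5° clockwise in steps.

```bash
python3 - <<'E'
from h import *
p=np.load('p.npy')
for a in np.linspace(40.4,-10.2,6)[1:]:
    movep(p,R(a)); s=read_state(); print(round(s['time'],2),s['eef_pos'].round(1) if hasattr(s['eef_pos'],'round') else s['eef_pos'],np.round(s['ft_force'],1),round(s['finger_gap'],1))
open_gripper(); movel([p[0],p[1],150],max_speed=120)
s=read_state(); print(s['time'],s['ft_force'])
snap('wrist','w2')
E
```

```text
5.69 [ 561.6 -279.3   38.2] [-8.7  8.3 13.6] 11.8
5.96 [ 561.5 -279.1   38.2] [-10.    9.7  14.8] 12.1
6.23 [ 561.4 -278.9   38.1] [-10.7  11.8  16. ] 12.1
6.51 [ 561.3 -278.6   38.1] [-11.7  12.6  18.1] 12.0
6.78 [ 561.4 -278.4   38.1] [-11.3  14.9  18.6] 12.4
8.5667 [ 0.25258673 -0.79018873  0.00905662]
```

View pics/w2.png

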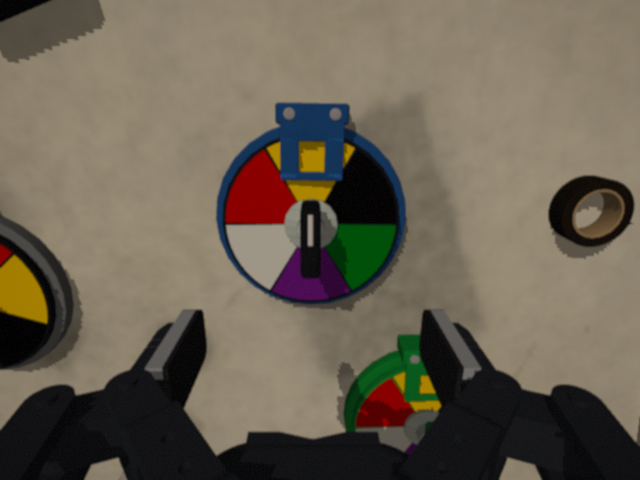

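Yellow fills the window at (313,157), with equal slivers of yellow on both sides of the arm. The gripper is clear.

```bash
python3 -c "
from h import *
print(finish_job())"
```

```text
the job is handed in; nothing more can be done
None
```

The blue-housed wheel's yellow sector now fills its window, the gripper has let go and is clear, the grey-housed wheel was never touched, and the job is handed in; no verdict came back.

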